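# Sweep the nib tins into the counter tray

### The job

Clear the counter at the pen shop: with the fingers held closed as a broom, sweep the three flat round nib tins that lie loose on the counter across it, through the open side of the low three-sided wooden tray, until each lies flat and wholly inside it. Only push them along the counter, gently: do not lift, tip, squeeze or flick a tin. Leave the ink jar standing among them, and everything else on the counter, where it is.

Things in the scene. Friction and masses are not known exactly. Their poses are not given: they have to be found in the camera images.
- tray: fixed three-sided tray of dark wood, left of the tins, open side towards them; grey felt floor level with the counter (no step at the open side). Inside 240 mm wide, 115 mm deep; walls 6 mm thick, 24 mm high. Origin: on the counter at the middle of the open side; +x points into the tray (back wall's inner face at x = 115 mm), y along the open side (side walls' inner faces at +-120 mm), z up
- tin_a: one of three identical flat round steel nib tins, 42 mm diameter (43 mm over the lid), 18 mm high, about 40 g, lying flat on the counter with its round paper label up; slides easily, does not roll when flat. Origin: centre of the underside; z up
- tin_b: one of three identical flat round steel nib tins, 42 mm diameter (43 mm over the lid), 18 mm high, about 40 g, lying flat on the counter with its round paper label up; slides easily, does not roll when flat. Origin: centre of the underside; z up
- tin_c: one of three identical flat round steel nib tins, 42 mm diameter (43 mm over the lid), 18 mm high, about 40 g, lying flat on the counter with its round paper label up; slides easily, does not roll when flat. Origin: centre of the underside; z up
- ink_jar: small upright round amber glass ink jar, 40 mm diameter, 46 mm high with its black cap; stands loose in the same row as the tins, in any of the places, and must stay. Origin: centre of the underside; z up
- carton: small paper carton, 62 x 26 x 22 mm high (x, y, z), loose on the counter to the right of the tins; must stay. Origin: centre of the underside
- notebook: black notebook lying flat, 150 x 100 x 15 mm (x, y, z), loose behind the back wall of the tray; must stay. Origin: centre of the underside
- bell: brass counter bell, 72 mm diameter, 47 mm high, loose, to the right and nearer the robot; must stay. Origin: centre of the underside
- square_bottle: square clear ink bottle, 58 x 58 mm, 55 mm high with its cap, loose beyond the tray on the far side; must stay. Origin: centre of the underside

How it is judged:
At the end, for the whole second after the job is handed in: All three tins lie flat and at rest on the tray's felt, each wholly inside the open side (its centre at least 18 mm in, so that it pokes out by no more than 3 mm), and the ink jar, carton, notebook, bell and square bottle are upright within 20 mm of where they stood (x of tin_a in the frame of tray between 0.018 and 0.115 m and y of tin_a in the frame of tray between -0.12 and 0.12 m and height (world z) of each of tin_a, tin_b, tin_c below 0.005 m and angle between each of tin_a, tin_b, tin_c's own z axis and vertical below 0.15 rad and linear speed of each of tin_a, tin_b, tin_c below 0.01 m/s and x of tin_b in the frame of tray between 0.018 and 0.115 m and y of tin_b in the frame of tray between -0.12 and 0.12 m and x of tin_c in the frame of tray between 0.018 and 0.115 m and y of tin_c in the frame of tray between -0.12 and 0.12 m and distance of each of ink_jar, carton, notebook, bell, square_bottle from where it was at the start of the episode below 0.02 m and angle between each of ink_jar, carton, notebook, bell, square_bottle's own z axis and vertical below 0.2 rad); the robot touches nothing.
It fails at once if a tin is lifted off the counter (more than 8 mm) (height (world z) of any of tin_a, tin_b, tin_c above 0.008 m).
It fails at once if a tin is tipped up (more than 0.35 rad) (angle between any of tin_a, tin_b, tin_c's own z axis and vertical above 0.35 rad).
It fails at once if a tin is flicked (faster than 0.6 m/s) (linear speed of any of tin_a, tin_b, tin_c above 0.6 m/s).
It fails at once if a tin is squeezed or pressed hard by the fingers (over 30 N) (contact force between the fingers and tin_a above 30 N or contact force between the fingers and tin_b above 30 N or contact force between the fingers and tin_c above 30 N).
It fails at once if the ink jar or another bystander is knocked over or pushed more than 30 mm (distance of any of ink_jar, carton, notebook, bell, square_bottle from where it was at the start of the episode above 0.03 m or angle between any of ink_jar, carton, notebook, bell, square_bottle's own z axis and vertical above 0.4 rad).
It also fails if it takes over 66 s, if anything falls off the work surface, if the arm or the gripper's body presses on something with over 40 N, if the wrist force passes 120 N, or if a joint passes its speed limit or range.

### The arm

A 7-joint arm with a two-finger parallel gripper is mounted at the origin on the work surface. World frame = base frame: x ahead of the robot, y to its left, z up, the work surface at z = 0. Lengths are in m, angles in rad, forces in N, time in s.
With the tool pointing down it reaches from about 0.425 to 0.8 m from the base axis. Payload 8.3 kg.
Tool frame: the origin (TCP) lies at the very end of the fingers, on their centre line; the grasp point (between the pads) lies behind it (r.tcp_to_grasp is the z of the grasp point in the tool frame, in m); z points along the fingers, y is the direction in which the jaws open and shut (so a half turn about z gives the same grasp; the last joint's range is limited). The gripper opens to 85 mm and grips with 20 to 120 N. Pads are 22 mm wide; open, the fingers measure 114 mm over their backs; the gripper's body (76 mm by 85 mm) begins 54 mm behind the grasp point. The pads swing forward as they close: fully open they stand 13 mm farther back than shut.
Start: joints at [1.205, 0.383, 0.016, 1.37, -0.006, 1.388, -0.046], TCP at [0.186, -0.597, 0.209] pointing down, gripper open.
Joint ranges: [-2.95, 2.95], [-0.25, 2.06], [-1.52, 1.56], [0.18, 2.33], [-1.44, 4.58], [0.02, 2.06], [-3.01, 3.01]. Speed limits (rad/s): [2.39, 2.39, 3.01, 3.01, 3.14, 3.14, 3.14].

### API

Orientations are given as a 3x3 rotation matrix whose columns are the frame's x, y, z axes.
In Python, from plant import r gives the robot as it stands.
- The arm moves only by the shell command python3 -m handwheel 'ROWS' [FORCE]. ROWS is a JSON object of lists of equal length, an entry for each row: "gripper": the closure, from 0 (fully open) to 1 (shut); "linear": the shift along the tool's x, y, z in m, a list of three; "delta_rot": the turn, a rotation vector about the tool's x, y, z in degrees, a list of three. In form: {"gripper": [gripper, ...], "linear": [[tx, ty, tz], ...], "delta_rot": [[rx, ry, rz], ...]}. A call has 1 to 10 rows; each row shifts and turns the pose as measured when the row begins, along the tool's axes as they then stand; what a row does not reach is not made up. A row lasts 1/12 s, in which the tool goes at most 41.7 mm and 7.16 degrees, less where a joint would pass 70% of its speed; a pose out of reach is approached as far as the arm can. A call is refused whole if a number of a shift passes 0.0417 or a number of a turn 7.16, either way. A call with a gripper value outside its range is refused whole. The fingers move at their own pace and stop on an object; FORCE is the grip in N (left out, the last holds). Time passes only in rows, so rows that do not move let the fingers close. It gives the time, the measured TCP pose, the force and the opening at its end, in the units of the state.
- r.read_state(): the state, without advancing time (a new reading comes with each control period).
- r.camera(name): name is "scene" or "top" or "wrist"; returns (picture, depth): 480x640x3 uint8, red, green, blue; 480x640 float32, m along the optical axis (not along the pixel's ray), 0 where there is no reading.
- r.get_calibration(name): a dict with "fx", "fy", "cx", "cy" (pixels), "camera_from_world" (4x4, takes a point from world to camera coordinates). Camera axes: x right, y up, looking along -z (the intrinsics and any distortion apply to the point x, -y, -z); pixel columns grow to the right and rows downward; lengths in m; the calibration is good to about 2 mm. A picture is of the moment at which its call begins: read the wrist's pose just before it. get_calibration takes no time and is no camera call; for the wrist camera it gives the pose at the moment of the call.
- r.close_job(): hands the job in, once; it reports no verdict.
Trained networks look in the newest picture that a camera, given by its name, has taken for a name from the list of things; names that differ only in an ending like _2 or _b are one class to them, and where a whole thing is asked for, a point or a joint stands for the part that bears it (a point fixed in the world has none). Each returns a list of dicts, best first, with "score" (0 to 1); they miss things now and then, are a little off and sometimes report something else, mostly with a low value. They report only what shows in the picture. A call takes as long as a camera call.
- r.search_frame(camera, label): "bbox" ([left, top, right, bottom] in pixels, round what is visible of it).
- r.cut_out(camera, label): "pixels" (480x640 bool, what is visible of it) and "bbox" ([left, top, right, bottom] in pixels, round what is visible of it).
- r.place_of(camera, label): "at" ([column, row] in pixels: a listed point, or the origin of a listed thing).
The state is a dict: "t": time; "q": joint angles; "qd": joint speeds; "tau": joint torques, N m; "ee_pos": TCP position; "ee_rot": TCP orientation; "ft_force": force on the tool from outside, world axes, zero at the start; "ft_torque": the same for the moment, N m; "finger_gap": finger opening in m.
Only numpy, scipy, OpenCV 4.12 (cv2) and the standard library are available. Lean on these libraries where they do the work, as an engineer would, in place of code of your own. Each camera call takes 0.05 s, during which the arm holds its last target.

## Working session

There is one attempt and no reset: what is moved stays moved. The work goes in short steps, Python scripts to look and compute and a shell command to move; the robot and the scene stay as the last step left them, time stands still between calls to the robot, and variables do not carry over. Pictures are saved under pics/ and viewed, and the job is handed in when it is done.

```bash
ls; mkdir -p pics
python3 - <<'E'
from plant import r
import cv2
s=r.read_state();print(s['t'],s['ee_pos'],s['ee_rot'],s['finger_gap'],r.tcp_to_grasp)
for n in['top','scene']:
    im,d=r.camera(n);cv2.imwrite(f'pics/{n}0.png',im[:,:,::-1])
    print(n,r.get_calibration(n))
E
```

```text
pics
0.0 [ 0.18619319 -0.59602505  0.20816361] [[ 9.54502753e-01  2.98201351e-01 -6.69994246e-04]
 [ 2.98202091e-01 -9.54500938e-01  1.86336895e-03]
 [-8.38509985e-05 -1.97838448e-03 -9.99998039e-01]] 0.08571242633765172 -0.0187
top {'fx': 489.28463967278645, 'fy': 489.28463967278645, 'cx': 322.579927992639, 'cy': 238.89327164189606, 'camera_from_world': array([[-0.02198358, -0.99970609, -0.01021991,  0.02520536],
       [ 0.99702646, -0.02267754,  0.07364758, -0.57127175],
       [-0.07385769, -0.00857049,  0.99723196, -0.97437021],
       [ 0.        ,  0.        ,  0.        ,  1.        ]])}
scene {'fx': 463.72650680624844, 'fy': 463.72650680624844, 'cx': 314.03161040705834, 'cy': 234.93465848688214, 'camera_from_world': array([[-0.50662097,  0.86212336, -0.00886013,  0.29495738],
       [-0.60394555, -0.3475331 ,  0.717266  ,  0.33158494],
       [ 0.61529259,  0.36873304,  0.69674312, -1.63905919],
       [ 0.        ,  0.        ,  0.        ,  1.        ]])}
```

View pics/top0.png

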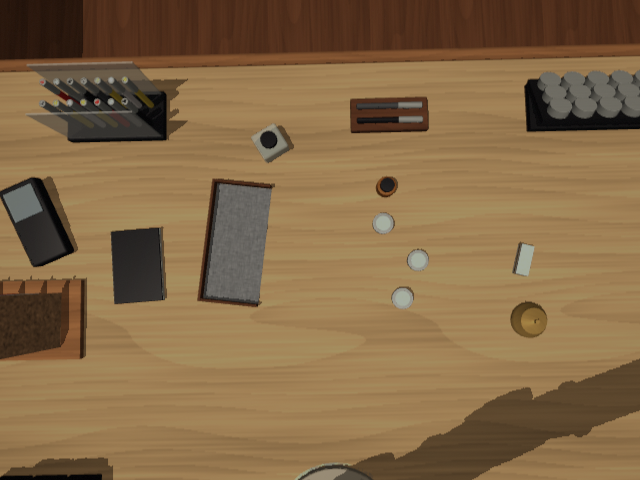

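View pics/scene0.png

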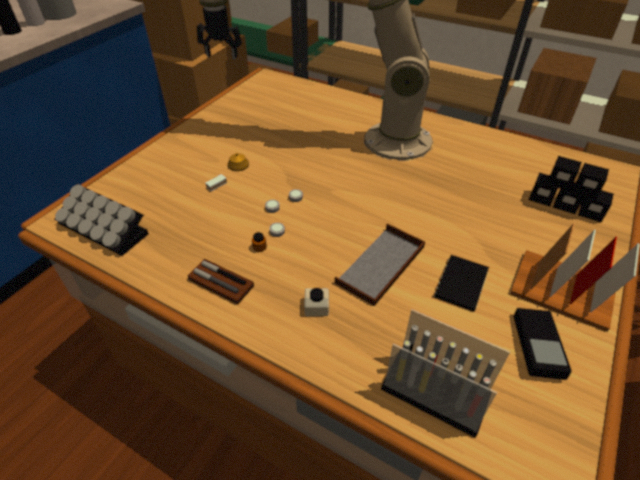

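The top picture shows the tins at about (383,223), (418,260) and (403,298). The jar is at (387,186), and the tray is at x 200–272, y 180–305 with its open side facing right. Next I'll turn these into world positions.

```bash
cat > h.py <<'E'
from plant import r
import numpy as np,cv2
def px2w(cal,u,v,z):
    M=cal['camera_from_world'];R=M[:3,:3];t=M[:3,3]
    d=np.array([(u-cal['cx'])/cal['fx'],-(v-cal['cy'])/cal['fy'],-1.])
    o=-R.T@t; w=R.T@d; s=(z-o[2])/w[2]; return o+s*w
def w2px(cal,p):
    c=cal['camera_from_world']@np.r_[p,1.]; return cal['cx']+cal['fx']*c[0]/-c[2], cal['cy']-cal['fy']*c[1]/-c[2]
E
python3 - <<'E'
from h import *
im,d=r.camera('top');c=r.get_calibration('top')
for lab,z in [('tin_a',.018),('ink_jar',.046),('carton',.022),('bell',.04),('square_bottle',.055),('tray',0)]:
    for o in r.cut_out('top',lab):
        if o['score']<.3: continue
        v,u=np.nonzero(o['pixels'])
        print(lab,round(o['score'],2),o['bbox'],u.mean().round(1),v.mean().round(1),px2w(c,u.mean(),v.mean(),z).round(4))
    if lab=='tray':
        o=r.cut_out('top',lab)[0]
        cv2.imwrite('pics/tm.png',cv2.resize(np.hstack([im[170:315,190:285,::-1],np.repeat(o['pixels'][170:315,190:285,None]*255,3,2).astype(np.uint8)]),None,fx=4,fy=4))
print([ (o['at'],o['score'],px2w(c,*o['at'],0)) for o in r.place_of('top','tray')])
E
```

```text
tin_a 0.89 [374.5, 214.0, 395.2, 230.6] 382.9 222.6 [ 0.6025 -0.1116  0.018 ]
tin_a 0.61 [389.9, 287.2, 415.3, 307.8] 401.6 297.5 [ 0.4496 -0.1446  0.018 ]
tin_a 0.61 [409.4, 248.4, 424.2, 268.1] 417.3 259.8 [ 0.525  -0.1789  0.018 ]
ink_jar 0.74 [377.7, 177.1, 393.4, 197.5] 385.7 186.6 [ 0.6716 -0.1161  0.046 ]
carton 0.58 [514.3, 242.9, 534.9, 276.4] 522.6 259.5 [ 0.5208 -0.3904  0.022 ]
square_bottle 0.88 [250.6, 122.6, 286.1, 163.9] 269.7 142.6 [0.7644 0.1134 0.055 ]
tray 0.72 [197.3, 174.4, 273.6, 306.3] 234.3 241.9 [0.5712 0.1964 0.    ]
[([267.0, 244.8], 0.9, array([0.5635806 , 0.12838978, 0.        ])), ([417.8, 259.3], 0.42, array([ 0.52648573, -0.18330721,  0.        ]))]
```

View pics/tm.png

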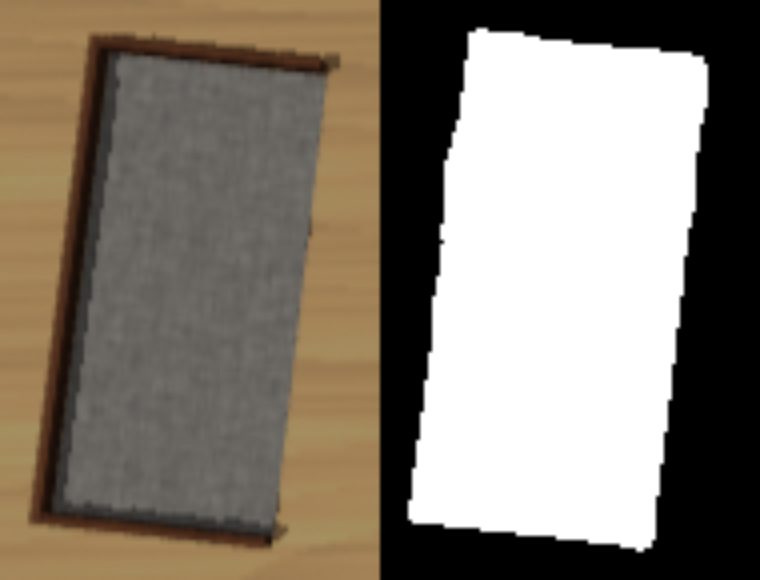

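Run:
```python
from h import *
c=r.get_calibration('top')
A=px2w(c,271.5,188,0);B=px2w(c,259.2,300,0)
print(A,B,np.linalg.norm(A-B))
# back corners, felt
C=px2w(c,190+116/4,170+52/4,0);D=px2w(c,190+55/4,170+512/4,0);print(C,D)
o=(A+B)/2; y=(A-B)[:2]/np.linalg.norm(A-B); x=np.array([-y[1],y[0]])
print('o',o,'x',x,'y',y)
x=x if x[1]>0 else -x; yy=np.array([-x[1],x[0]])
for n,p in dict(t1=(.6025,-.1116),t2=(.4496,-.1446),t3=(.525,-.1789),jar=(.6716,-.1161)).items():
    q=np.array(p)-o[:2]; print(n,q@x,q@yy)
print('ang',np.degrees(np.arctan2(x[1],x[0])))
```

```text
[0.68266107 0.11732265 0.        ] [0.44992594 0.1460399  0.        ] 0.23450014851475234
[0.69590209 0.22753831 0.        ] [0.45649039 0.26061745 0.        ]
o [0.56629351 0.13168128 0.        ] x [0.12246155 0.99247326] y [ 0.99247326 -0.12246155]
t1 -0.23701626125018022 -0.06572657716218733
t2 -0.2884922491631224 0.08198135312047096
t3 -0.31330048138570105 0.0029484383697760087
jar -0.2330202980944592 -0.13485755631378124
ang 82.96581322893165
```

```bash
cat >> h.py <<'E'
O=np.array([0.5663,0.1317]);X=np.array([.12246,.99247]);Y=np.array([-.99247,.12246])
def tr(p): q=np.array(p[:2])-O; return q@X,q@Y
def wd(a,b): return O+a*X+b*Y
def st():
    s=r.read_state();p=s['ee_pos'];R=s['ee_rot']
    print('t %.2f tray(mm) %.1f %.1f z %.1f ang %.2f tilt %.2f %.2f F'%(s['t'],*[1000*v for v in tr(p)],1000*p[2],np.degrees(np.arctan2(R[1,0],R[0,0])),*np.degrees(R[2,:2])),s['ft_force'].round(1),'gap',s['finger_gap'].round(4))
E
python3 -c "
from h import *
st()
for a,b in [(-.295,-.066),(-.372,.003),(-.347,.082)]:print(wd(a,b),np.hypot(*wd(a,b)))"
python3 -m handwheel '{"gripper":[1,1,1,1,1,1,1,1,1,1],"linear":[[0,0,0],[0,0,0],[0,0,0],[0,0,0],[0,0,0],[0,0,0],[0,0,0],[0,0,0],[0,0,0],[0,0,0]],"delta_rot":[[0,0,-6.5],[0,0,-6.5],[0,0,-6.5],[0,0,-6.5],[0,0,-6.5],[0,0,-6.5],[0,0,-6.5],[0,0,-6.5],[0,0,-6.5],[0,0,-6.5]]}' 20
python3 -c "
from h import *
st()"
```

```text
t: 1.38
ee_pos: [0.1864, -0.5966, 0.2095]
ee_rot: [[0.084, 0.996, -0.0], [0.996, -0.084, -0.001], [-0.001, -0.0, -1.0]]
ft_force: [-0.0, -0.9, -0.4]
finger_gap: 0.0001Traceback (most recent call last):
  File "<string>", line 3, in <module>
    st()
    ~~^^
  File "h.py", line 14, in st
    print('t %.2f tray(mm) %.1f %.1f z %.1f ang %.2f tilt %.2f %.2f F'%(s['t'],*[1000*v for v in tr(p)],1000*p[2],np.degrees(np.arctan2(R[1,0],R[0,0])),*np.degrees(R[2,:2])),s['ft_force'].round(1),'gap',s['finger_gap'].round(4))
                                                                                                                                                                                                           ^^^^^^^^^^^^^^^^^^^^^
AttributeError: 'float' object has no attribute 'round'
Traceback (most recent call last):
  File "h.py", line 14, in st
    print('t %.2f tray(mm) %.1f %.1f z %.1f ang %.2f tilt %.2f %.2f F'%(s['t'],*[1000*v for v in tr(p)],1000*p[2],np.degrees(np.arctan2(R[1,0],R[0,0])),*np.degrees(R[2,:2])),s['ft_force'].round(1),'gap',s['finger_gap'].round(4))
                                                                                                                                                                                                           ^^^^^^^^^^^^^^^^^^^^^
AttributeError: 'float' object has no attribute 'round'
```

```bash
sed -i "s/s\['finger_gap'\].round(4)/s['finger_gap']/" h.py
python3 -m handwheel '{"gripper":[1,1,1,1,1,1,1,1,1,1],"linear":[[0.036,0.027,0],[0.036,0.027,0],[0.036,0.027,0],[0.036,0.027,0],[0.036,0.027,0],[0.036,0.027,0],[0.036,0.027,0],[0.036,0.027,0],[0.036,0.027,0],[0.036,0.027,0]],"delta_rot":[[0,0,2.2],[0,0,0],[0,0,0],[0,0,0],[0,0,0],[0,0,0],[0,0,0],[0,0,0],[0,0,0],[0,0,0]]}' 20
python3 -c "
from h import *
st()
for a,b in [(-.295,-.066),(-.372,.003),(-.347,.082)]:print(wd(a,b),np.hypot(*wd(a,b)))"
```

```text
t: 2.22
ee_pos: [0.4684, -0.2952, 0.2073]
ee_rot: [[0.131, 0.991, -0.004], [0.991, -0.131, -0.007], [-0.007, -0.003, -1.0]]
ft_force: [0.5, -0.9, -0.2]
finger_gap: -0.0
t 2.22 tray(mm) -435.7 44.9 z 207.3 ang 82.48 tilt -0.43 -0.15 F [ 0.5 -0.9 -0.2] gap -3.36841270786193e-05
[ 0.59567732 -0.16916101] 0.6192309075511351
[ 0.51776747 -0.23713146] 0.5694861563830438
[ 0.44242384 -0.20264537] 0.4866251125689903
```

```bash
python3 -m handwheel '{"gripper":[1,1,1,1,1,1,1,1],"linear":[[0.03,0.022,0.018],[0.03,0.022,0.018],[0.03,0.022,0.018],[0.02,0.022,0.018],[0.01,0.015,0.018],[0.01,0.006,0.018],[0,0,0.018],[0,0,0]],"delta_rot":[[0,0,0],[0,0,0],[0,0,0],[0,0,0],[0,0,0],[0,0,0],[0,0,0],[0,0,0]]}' 20
python3 - <<'E'
from h import *
st()
im,d=r.camera('top');c=r.get_calibration('top')
cv2.imwrite('pics/b1.png',im[:,:,::-1])
im,d=r.camera('wrist');cv2.imwrite('pics/w1.png',im[:,:,::-1])
E
```

```text
t: 2.88
ee_pos: [0.6049, -0.1648, 0.0803]
ee_rot: [[0.115, 0.993, 0.007], [0.993, -0.115, -0.006], [-0.005, 0.008, -1.0]]
ft_force: [-1.1, -0.3, -0.8]
finger_gap: -0.0002
t 2.88 tray(mm) -289.5 -74.6 z 80.3 ang 83.37 tilt -0.28 0.45 F [-1.1 -0.3 -0.8] gap -0.00018487123628876565
```

View pics/w1.png

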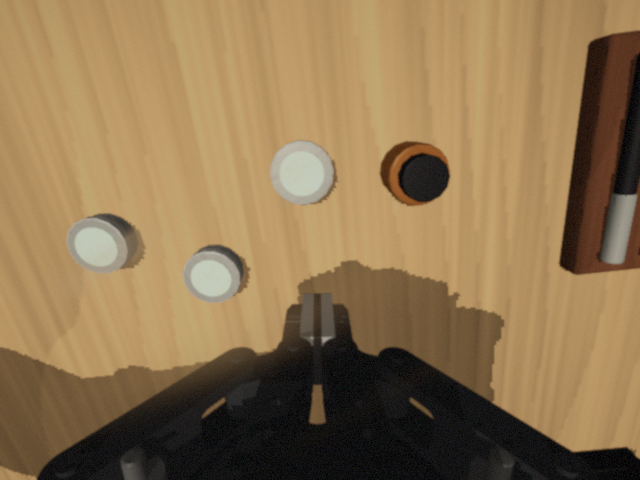

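View pics/b1.png

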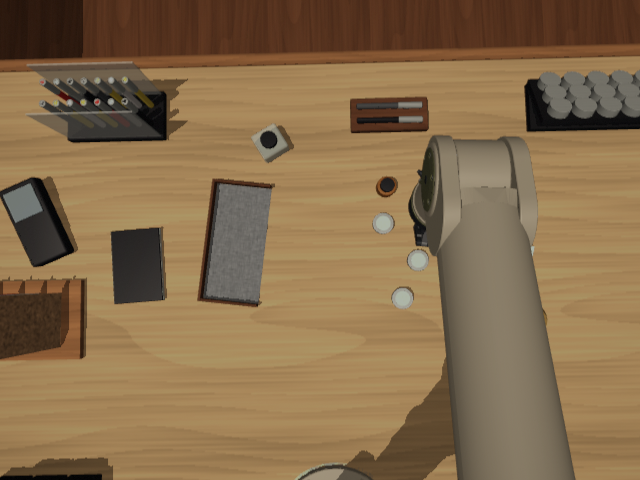

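```bash
cat >> h.py <<'E'
def tins(cam='wrist',save=None):
    c=r.get_calibration(cam);im,d=r.camera(cam)
    if save: cv2.imwrite('pics/%s.png'%save,im[:,:,::-1])
    h=cv2.cvtColor(im,cv2.COLOR_RGB2HSV)
    m=((h[...,1]<45)&(h[...,2]>165)).astype(np.uint8)
    n,l,s,ce=cv2.connectedComponentsWithStats(m)
    for i in range(1,n):
        if s[i,4]>(300 if cam=='wrist' else 60):
            w=px2w(c,*ce[i],.018); print('  blob',s[i,4],ce[i].round(),'tray mm',(1000*np.array(tr(w))).round(1))
E
python3 - <<'E'
from h import *
st();tins();tins('top')
E
```

```text
t 2.98 tray(mm) -290.0 -76.2 z 84.2 ang 83.32 tilt -0.31 0.71 F [-0.2 -0.5  0.4] gap -0.0003789976654131729
  blob 2971 [300. 170.] tray mm [-234.8  -65.7]
  blob 1419 [ 96. 245.] tray mm [-288.8   82.1]
  blob 1515 [210. 273.] tray mm [-310.8    2.3]
  blob 168 [383. 223.] tray mm [-236.7  -65.4]
  blob 179 [418. 260.] tray mm [-314.6    3.1]
  blob 187 [402. 298.] tray mm [-289.3   83.5]
```

```bash
python3 -m handwheel '{"gripper":[1,1,1,1,1,1],"linear":[[0,-0.010,0.02],[0,0,0.02],[0,0,0.02],[0,0,0.01],[0,0,0.003],[0,0,0]],"delta_rot":[[0,0,0],[0,0,0],[0,0,0],[0,0,0],[0,0,0],[0,0,0]]}' 20
python3 - <<'E'
from h import *
st();tins()
E
```

```text
t: 3.58
ee_pos: [0.6035, -0.1747, 0.0227]
ee_rot: [[0.128, 0.991, 0.032], [0.992, -0.127, -0.017], [-0.013, 0.034, -0.999]]
ft_force: [0.4, 0.2, 1.0]
finger_gap: 0.0
t 3.58 tray(mm) -299.5 -74.5 z 22.7 ang 82.67 tilt -0.76 1.93 F [0.4 0.2 1. ] gap 4.4298436680380795e-05
  blob 5679 [297. 167.] tray mm [-234.5  -65.6]
  blob 2158 [ 23. 273.] tray mm [-289.    81.5]
  blob 2078 [179. 310.] tray mm [-313.4    2.7]
```

```bash
python3 -m handwheel '{"gripper":[1,1,1,1,1],"linear":[[0,-0.009,0.008],[0,0,0.006],[0,0,0.002],[0,0,0],[0,0,0]],"delta_rot":[[1.9,0.8,-0.3],[0,0,0],[0,0,0],[0,0,0],[0,0,0]]}' 20
cat >> h.py <<'E'
def st():
    s=r.read_state();p=s['ee_pos'];R=s['ee_rot'];d=np.degrees
    print('t %.2f tray(mm) %.1f %.1f z %.1f FIXROT %.1f %.1f %.1f F'%(s['t'],*[1000*v for v in tr(p)],1000*p[2],d(R[2,1]),-d(R[2,0]),d(np.arctan2(R[1,0],R[0,0]))-82.97),s['ft_force'].round(1))
E
python3 - <<'E'
from h import *
st();tins()
E
```

```text
t: 4.05
ee_pos: [0.5969, -0.1749, 0.0095]
ee_rot: [[0.123, 0.992, 0.003], [0.992, -0.123, 0.001], [0.001, 0.003, -1.0]]
ft_force: [0.3, 0.8, -1.0]
finger_gap: -0.0001
t 4.05 tray(mm) -300.6 -67.9 z 9.5 FIXROT 0.2 -0.1 -0.0 F [ 0.3  0.8 -1. ]
  blob 6585 [311. 168.] tray mm [-234.6  -65.8]
  blob 2251 [ 23. 277.] tray mm [-289.1   81.1]
  blob 2311 [183. 318.] tray mm [-313.3    2.7]
```

```bash
python3 -m handwheel '{"gripper":[1,1,1,1,1,1,1,1,1,1],"linear":[[0.008,-0.001,0.004],[0.008,-0.001,0],[0.006,0,0],[0.006,0,0],[0.006,0,0],[0.006,0,0],[0.006,0,0],[0.006,0,0],[0.006,0,0],[0.006,0,0]],"delta_rot":[[0.2,0,0],[0,0,0],[0,0,0],[0,0,0],[0,0,0],[0,0,0],[0,0,0],[0,0,0],[0,0,0],[0,0,0]]}' 20
python3 - <<'E'
from h import *
st();tins(save='w2')
E
```

```text
t: 4.93
ee_pos: [0.6038, -0.1035, 0.0061]
ee_rot: [[0.121, 0.993, 0.001], [0.993, -0.121, 0.001], [0.001, 0.001, -1.0]]
ft_force: [-0.2, -0.0, -0.5]
finger_gap: 0.0
t 4.93 tray(mm) -228.8 -66.1 z 6.1 FIXROT 0.1 -0.1 0.1 F [-0.2 -0.  -0.5]
  blob 699 [303. 287.] tray mm [-221.3  -59.9]
  blob 1769 [ 54. 393.] tray mm [-288.8   82.9]
```

View pics/w2.png

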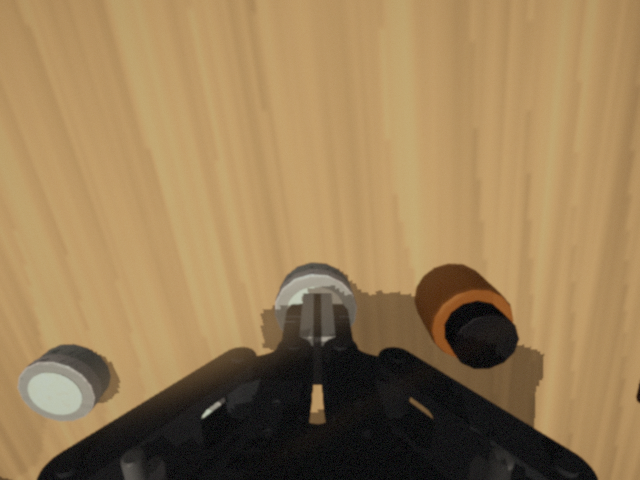

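```bash
cat >> h.py <<'E'
def ahead():
    s=r.read_state();c=r.get_calibration('wrist');im,d=r.camera('wrist')
    v,u=np.mgrid[0:480,0:640]
    P=np.stack([(u-c['cx'])/c['fx']*d,-(v-c['cy'])/c['fy']*d,-d],-1)
    M=c['camera_from_world'];W=(P-M[:3,3])@M[:3,:3]
    T=np.stack([(W[...,:2]-O)@X,(W[...,:2]-O)@Y],-1)
    a,b=tr(s['ee_pos'])
    k=(d>0)&(W[...,2]>.013)&(W[...,2]<.022)&(T[...,0]>a+.012)&(T[...,0]<a+.065)&(abs(T[...,1]-b)<.04)
    if k.sum()<50: print('  none ahead',k.sum());return
    t=T[k]*1000
    xm=np.percentile(t[:,0],99.5);l,h=np.percentile(t[:,1],[.5,99.5])
    print('  tin front %.1f -> cx %.1f; y %.1f..%.1f cy %.1f (tool y %.1f, off %.1f)'%(xm,xm-21.5,l,h,(l+h)/2,b*1000,(l+h)/2-b*1000))
E
python3 -c "
from h import *
ahead()"
python3 -m handwheel '{"gripper":[1,1,1,1,1,1,1,1,1,1],"linear":[[0.008,0,0.001],[0.008,0,0],[0.008,0,0],[0.008,0,0],[0.008,0,0],[0.008,0,0],[0.008,0,0],[0.008,0,0],[0.008,0,0],[0.008,0,0]],"delta_rot":[[0.1,0,0],[0,0,0],[0,0,0],[0,0,0],[0,0,0],[0,0,0],[0,0,0],[0,0,0],[0,0,0],[0,0,0]]}' 20
python3 - <<'E'
from h import *
st();ahead();tins(save='w3')
E
```

```text
tin front -213.8 -> cx -235.3; y -71.8..-60.8 cy -66.3 (tool y -66.1, off -0.3)
t: 5.87
ee_pos: [0.6143, -0.0172, 0.0049]
ee_rot: [[0.122, 0.993, -0.001], [0.993, -0.122, 0.001], [0.001, -0.001, -1.0]]
ft_force: [-0.1, 0.1, 0.6]
finger_gap: 0.0001
t 5.87 tray(mm) -141.9 -65.9 z 4.9 FIXROT -0.1 -0.0 0.0 F [-0.1  0.1  0.6]
  none ahead 0
```

View pics/w3.png

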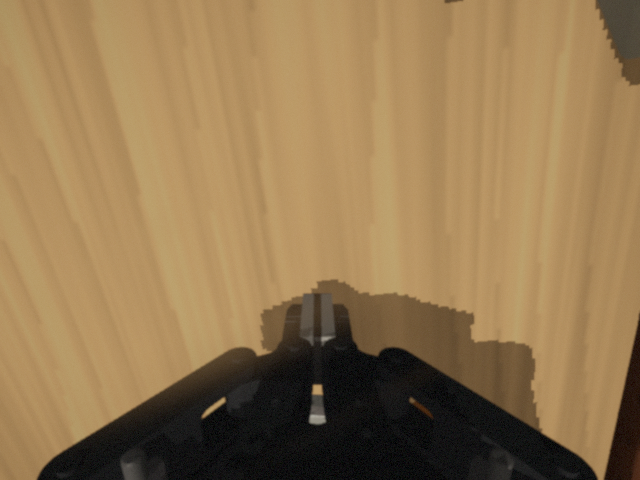

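Run:
```python
from h import *
st();tins('top',save='b3'); tins('scene',save='s3')
```

```text
t 5.97 tray(mm) -140.0 -65.7 z 5.0 FIXROT -0.1 -0.1 0.2 F [ 0.6 -0.1  0.3]
  blob 368 [525. 259.] tray mm [-529.6  -19.6]
```

View pics/b3.png

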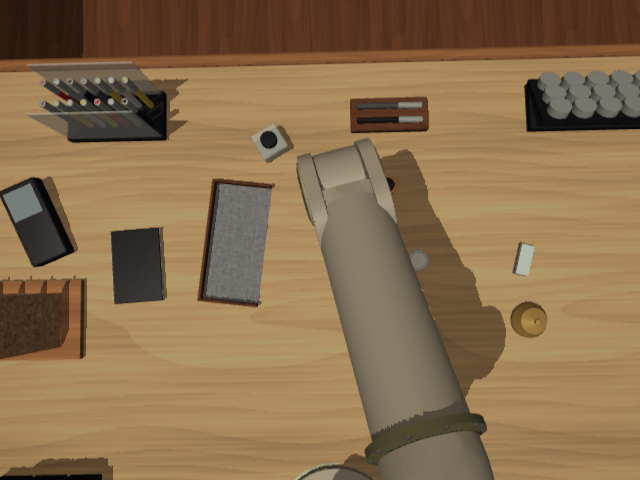

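View pics/s3.png

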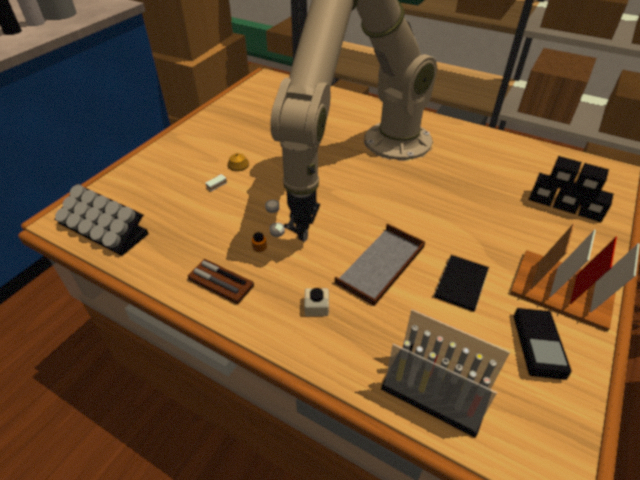

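Run:
```python
from h import *
st()
s=r.read_state();print(s['ee_pos'])
c=r.get_calibration('scene')
for z in [0,.02,.04]:print(w2px(c,np.r_[s['ee_pos'][:2],s['ee_pos'][2]+z]))
im,d=r.camera('scene')
cv2.imwrite('pics/s4.png',cv2.resize(im[180:280,230:350,::-1],None,fx=6,fy=6,interpolation=cv2.INTER_CUBIC)[:600])
M=c['camera_from_world']
for v in range(215,246,3):
    for u in (299,302,305):
        D=d[v,u];P=np.array([(u-c['cx'])/c['fx']*D,-(v-c['cy'])/c['fy']*D,-D]);W=M[:3,:3].T@(P-M[:3,3]);print(v,u,W.round(3),end=' ')
    print()
cw=r.get_calibration('wrist');iw,dw=r.camera('wrist');M=cw['camera_from_world']
for z in [0,.02,.04]:print('wrist',w2px(cw,np.r_[s['ee_pos'][:2],s['ee_pos'][2]+z]))
for v in range(280,350,6):
    u=325;D=dw[v,u];P=np.array([(u-cw['cx'])/cw['fx']*D,-(v-cw['cy'])/cw['fy']*D,-D]);W=M[:3,:3].T@(P-M[:3,3]);print(v,W.round(4),np.array(tr(W)).round(4))
```

```text
t 6.07 tray(mm) -142.8 -65.9 z 4.8 FIXROT -0.1 -0.0 0.0 F [ 0.6 -0.2  0.5]
[ 0.61421698 -0.01807792  0.00483777]
(np.float64(302.35215232164944), np.float64(245.79625183188975))
(np.float64(302.15628992590496), np.float64(240.59755612353447))
(np.float64(301.9560131675338), np.float64(235.2816917879125))
215 299 [ 0.637 -0.01   0.138] 215 302 [ 0.628 -0.006  0.133] 215 305 [ 0.624 -0.     0.133] 
218 299 [ 0.638 -0.01   0.129] 218 302 [ 0.631 -0.005  0.126] 218 305 [ 0.624 -0.001  0.122] 
221 299 [ 0.635 -0.012  0.116] 221 302 [ 0.627 -0.008  0.112] 221 305 [ 0.622 -0.002  0.11 ] 
224 299 [ 0.629 -0.016  0.098] 224 302 [ 0.627 -0.008  0.101] 224 305 [ 0.623 -0.002  0.101] 
227 299 [ 0.624 -0.02   0.083] 227 302 [ 0.626 -0.009  0.089] 227 305 [ 0.616 -0.007  0.081] 
230 299 [ 0.642 -0.008  0.092] 230 302 [ 0.624 -0.011  0.076] 230 305 [ 0.618 -0.006  0.073] 
233 299 [ 0.642 -0.009  0.081] 233 302 [ 0.621 -0.013  0.062] 233 305 [ 0.615 -0.008  0.059] 
236 299 [ 0.626 -0.02   0.051] 236 302 [ 0.621 -0.014  0.05 ] 236 305 [ 0.616 -0.007  0.049] 
239 299 [ 0.593 -0.042  0.001] 239 302 [ 0
[... 335 characters left out ...]
69971481837), np.float64(306.95060998093174))
wrist (np.float64(315.02205091001105), np.float64(330.7574599732376))
280 [ 0.6197 -0.0167 -0.001 ] [-0.1408 -0.0712]
286 [ 6.193e-01 -1.980e-02  3.000e-04] [-0.1438 -0.0711]
292 [ 0.6188 -0.0241 -0.0008] [-0.1482 -0.0712]
298 [ 0.6199 -0.008   0.0354] [-0.1321 -0.0703]
304 [ 0.6199 -0.0074  0.0416] [-0.1315 -0.0702]
310 [ 0.6197 -0.0077  0.0462] [-0.1318 -0.0701]
316 [ 0.6196 -0.0076  0.0509] [-0.1317 -0.07  ]
322 [ 0.6195 -0.0079  0.0548] [-0.132  -0.0699]
328 [ 0.6194 -0.0083  0.0582] [-0.1324 -0.0699]
334 [ 0.6193 -0.0083  0.0622] [-0.1324 -0.0698]
340 [ 0.6192 -0.0092  0.0645] [-0.1334 -0.0697]
346 [ 0.6193 -0.0069  0.0712] [-0.1311 -0.0696]
```

View pics/s4.png

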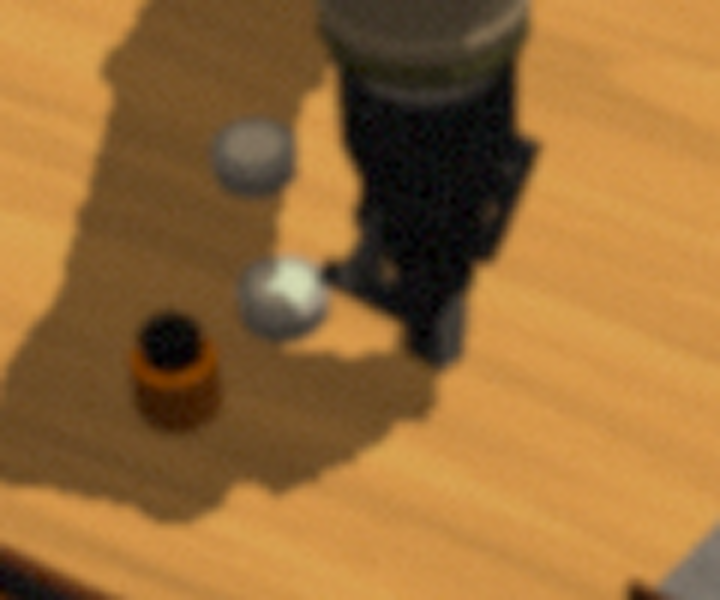

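```bash
cat >> h.py <<'E'
def tip():
    s=r.read_state();c=r.get_calibration('wrist');im,d=r.camera('wrist');M=c['camera_from_world']
    out=[]
    for u in (308,311,323,326,329):
        last=None
        for v in range(340,200,-1):
            D=d[v,u]
            if D<=0: continue
            P=np.array([(u-c['cx'])/c['fx']*D,-(v-c['cy'])/c['fy']*D,-D]);W=M[:3,:3].T@(P-M[:3,3])
            if last is not None and D-last[0]>.008: break
            last=(D,v,W[2],*tr(W))
        out.append([last[1]]+[round(1000*float(q),1) for q in last[2:]])
    print('  tip (row,z,x,y):',out,'tcp z %.1f'%(s['ee_pos'][2]*1000))
E
python3 -m handwheel '{"gripper":[1,1,1,1,1,1,1,1],"linear":[[-0.02,0,0],[-0.025,0,0],[-0.025,0,0],[-0.025,0,0],[-0.025,0,0],[-0.02,0,0],[-0.01,0,0],[0,0,0]],"delta_rot":[[0,0,0],[0,0,0],[0,0,0],[0,0,0],[0,0,0],[0,0,0],[0,0,0],[0,0,0]]}' 20
python3 - <<'E'
from h import *
st();tip();tins(save='w5')
E
```

```text
t: 6.83
ee_pos: [0.5936, -0.179, 0.0045]
ee_rot: [[0.128, 0.992, -0.001], [0.992, -0.128, -0.001], [-0.002, -0.001, -1.0]]
ft_force: [-0.4, -0.1, -0.3]
finger_gap: 0.0003
t 6.83 tray(mm) -305.0 -65.1 z 4.5 FIXROT -0.1 0.1 -0.3 F [-0.4 -0.1 -0.3]
  tip (row,z,x,y): [[293, 30.4, -293.5, -61.8], [293, 29.1, -294.2, -63.1], [293, 30.5, -293.5, -68.7], [293, 30.6, -293.4, -70.1], [293, 30.4, -293.5, -71.4]] tcp z 4.5
  blob 7131 [316. 162.] tray mm [-234.5  -65.7]
  blob 2196 [ 21. 277.] tray mm [-289.3   80.4]
  blob 2431 [185. 318.] tray mm [-313.3    2.7]
```

View pics/w5.png

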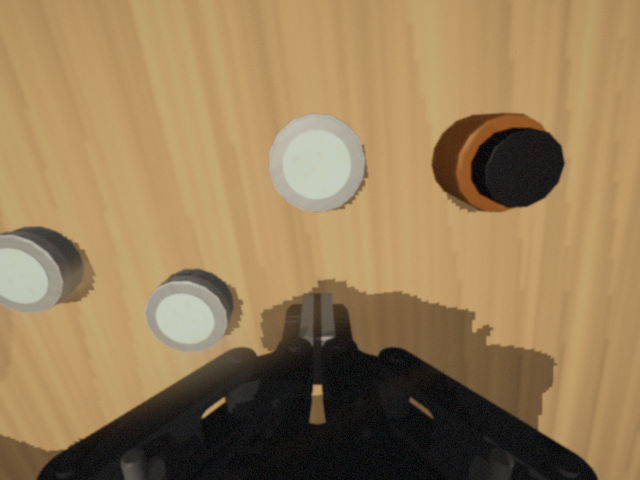

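The scene is unchanged. The broom passed over the tin because the fingertips are really about 26 mm higher than the reported TCP, and depth from two cameras agrees on that. I'll lower it in checked steps.

```bash
python3 -m handwheel '{"gripper":[1,1,1,1,1],"linear":[[0,0,0.006],[0,0,0.006],[0,0,0.004],[0,0,0],[0,0,0]],"delta_rot":[[0,0,0],[0,0,0],[0,0,0],[0,0,0],[0,0,0]]}' 20
python3 - <<'E'
from h import *
st();tip();tins(save='w6')
E
```

```text
t: 7.35
ee_pos: [0.5956, -0.1663, -0.0134]
ee_rot: [[0.115, 0.993, -0.001], [0.993, -0.115, 0.005], [0.004, -0.001, -1.0]]
ft_force: [-0.4, 0.4, 0.4]
finger_gap: -0.0
t 7.35 tray(mm) -292.2 -65.5 z -13.4 FIXROT -0.1 -0.3 0.4 F [-0.4  0.4  0.4]
  tip (row,z,x,y): [[293, 12.7, -280.8, -62.1], [293, 11.4, -281.5, -63.4], [293, 12.4, -280.9, -69.0], [293, 12.6, -280.8, -70.4], [293, 12.1, -281.0, -71.8]] tcp z -13.4
  blob 7653 [315. 194.] tray mm [-233.3  -64.8]
  blob 912 [  9. 317.] tray mm [-291.3   74.1]
  blob 2411 [170. 357.] tray mm [-312.2    3.5]
```

View pics/w6.png

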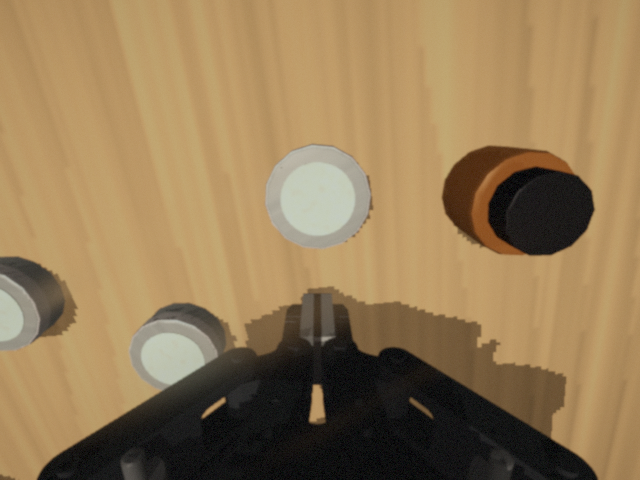

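```bash
python3 -m handwheel '{"gripper":[1,1,1,1],"linear":[[0,0,0.004],[0,0,0.003],[0,0,0],[0,0,0]],"delta_rot":[[0,-0.3,0.4],[0,0,0],[0,0,0],[0,0,0]]}' 20
python3 - <<'E'
from h import *
st();tip()
E
python3 -m handwheel '{"gripper":[1,1,1,1,1,1],"linear":[[0.005,0,0],[0.006,0,0],[0.006,0,0],[0.006,0,0],[0.006,0,0],[0.006,0,0]],"delta_rot":[[0,0,0],[0,0,0],[0,0,0],[0,0,0],[0,0,0],[0,0,0]]}' 20
python3 - <<'E'
from h import *
st();tip();tins(save='w7');ahead()
E
```

```text
t: 7.78
ee_pos: [0.5961, -0.1664, -0.0203]
ee_rot: [[0.123, 0.992, -0.0], [0.992, -0.123, -0.002], [-0.002, -0.0, -1.0]]
ft_force: [0.5, 0.3, 0.1]
finger_gap: -0.0
t 7.78 tray(mm) -292.3 -66.1 z -20.3 FIXROT -0.0 0.1 -0.0 F [0.5 0.3 0.1]
  tip (row,z,x,y): [[201, 17.8, -234.8, -63.4], [201, 18.0, -234.8, -64.6], [201, 18.5, -234.7, -69.1], [201, 19.1, -234.5, -70.2], [201, 16.9, -235.0, -71.5]] tcp z -20.3
t: 8.33
ee_pos: [0.6008, -0.1301, -0.02]
ee_rot: [[0.125, 0.992, 0.0], [0.992, -0.125, -0.002], [-0.002, 0.0, -1.0]]
ft_force: [-0.0, -0.2, -0.2]
finger_gap: 0.0
t 8.33 tray(mm) -255.6 -66.3 z -20.0 FIXROT 0.0 0.1 -0.1 F [-0.  -0.2 -0.2]
  tip (row,z,x,y): [[201, -0.1, -202.2, -63.2], [201, 0.0, -202.2, -64.5], [201, 0.2, -202.2, -69.8], [201, 0.9, -202.0, -71.0], [201, -0.8, -202.4, -72.4]] tcp z -20.0
  blob 6308 [311. 253.] tray mm [-217.2  -64.7]
  blob 1308 [ 14. 397.] tray mm [-290.5   77. ]
  tin front -199.7 -> cx -221.2; y -86.1..-45.4 cy -65.7 (tool y -66.3, off 0.6)
```

View pics/w7.png

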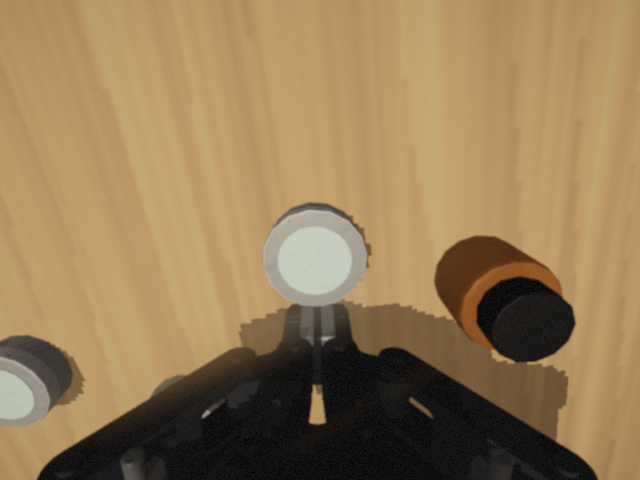

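The tin is now being pushed: it is centred in front of the tip at about (315,253) and has moved from -235 to -219 mm. The jar is clear.

```bash
python3 -m handwheel '{"gripper":[1,1,1,1,1,1,1,1,1,1],"linear":[[0.006,0,0],[0.008,0,0],[0.009,0,0],[0.009,0,0],[0.009,0,0],[0.009,0,0],[0.009,0,0],[0.009,0,0],[0.009,0,0],[0.007,0,0]],"delta_rot":[[0,0,0],[0,0,0],[0,0,0],[0,0,0],[0,0,0],[0,0,0],[0,0,0],[0,0,0],[0,0,0],[0,0,0]]}' 20
python3 - <<'E'
from h import *
st();tins();ahead()
E
```

```text
t: 9.32
ee_pos: [0.6122, -0.0403, -0.0202]
ee_rot: [[0.126, 0.992, 0.0], [0.992, -0.126, -0.004], [-0.004, 0.001, -1.0]]
ft_force: [0.1, -0.5, -0.2]
finger_gap: -0.0
t 9.32 tray(mm) -165.1 -66.7 z -20.2 FIXROT 0.0 0.2 -0.2 F [ 0.1 -0.5 -0.2]
  blob 4595 [313. 256.] tray mm [-130.1  -65.7]
  tin front -109.1 -> cx -130.6; y -86.4..-45.7 cy -66.0 (tool y -66.5, off 0.4)
```

Very stable, with an offset under 1 mm. I'll continue.

```bash
python3 -m handwheel '{"gripper":[1,1,1,1,1,1,1,1,1,1],"linear":[[0.006,-0.0005,0],[0.009,0,0],[0.01,0,0],[0.01,0,0],[0.01,0,0],[0.01,0,0],[0.01,0,0],[0.01,0,0],[0.01,0,0],[0.008,0,0]],"delta_rot":[[0,0.2,-0.2],[0,0,0],[0,0,0],[0,0,0],[0,0,0],[0,0,0],[0,0,0],[0,0,0],[0,0,0],[0,0,0]]}' 20
python3 - <<'E'
from h import *
st();tins();ahead()
E
```

```text
t: 10.25
ee_pos: [0.624, 0.0592, -0.0205]
ee_rot: [[0.125, 0.992, 0.0], [0.992, -0.125, -0.001], [-0.001, 0.0, -1.0]]
ft_force: [0.6, 0.0, -0.0]
finger_gap: -0.0001
t 10.25 tray(mm) -64.9 -66.2 z -20.5 FIXROT 0.0 0.0 -0.1 F [ 0.6  0.  -0. ]
  blob 7372 [314. 256.] tray mm [-30.1 -65.8]
  tin front -8.7 -> cx -30.2; y -86.2..-45.5 cy -65.8 (tool y -65.7, off -0.1)
```

```bash
python3 -m handwheel '{"gripper":[1,1,1,1,1,1,1,1,1,1],"linear":[[0.006,0,0],[0.009,0,0],[0.01,0,0],[0.01,0,0],[0.01,0,0],[0.01,0,0],[0.01,0,0],[0.009,0,0],[0.006,0,0],[0.003,0,0]],"delta_rot":[[0,0,0],[0,0,0],[0,0,0],[0,0,0],[0,0,0],[0,0,0],[0,0,0],[0,0,0],[0,0,0],[0,0,0]]}' 20
python3 - <<'E'
from h import *
st();tins(save='w8');ahead()
E
```

```text
t: 11.18
ee_pos: [0.6352, 0.1495, -0.0209]
ee_rot: [[0.125, 0.992, 0.0], [0.992, -0.125, -0.001], [-0.001, 0.0, -1.0]]
ft_force: [-0.0, -0.4, -0.5]
finger_gap: 0.0001
t 11.18 tray(mm) 26.1 -66.2 z -20.9 FIXROT 0.0 0.1 -0.1 F [-0.  -0.4 -0.5]
  blob 324 [202. 139.] tray mm [106.2 -26. ]
  blob 349 [291. 134.] tray mm [107.8 -58. ]
  blob 531 [397. 164.] tray mm [ 97.5 -96.3]
  blob 345 [ 95. 164.] tray mm [97.6 14.1]
  blob 532 [307. 178.] tray mm [ 92.2 -63.3]
  blob 336 [275. 195.] tray mm [ 85.9 -51.3]
  blob 8613 [315. 260.] tray mm [ 59.5 -66.1]
  blob 580 [407. 241.] tray mm [  67.5 -102.7]
  blob 333 [213. 285.] tray mm [ 48.5 -23.8]
  blob 3315 [617. 391.] tray mm [  -7.1 -207.4]
  tin front 80.6 -> cx 59.1; y -86.4..-45.7 cy -66.0 (tool y -66.0, off -0.0)
```

View pics/w8.png

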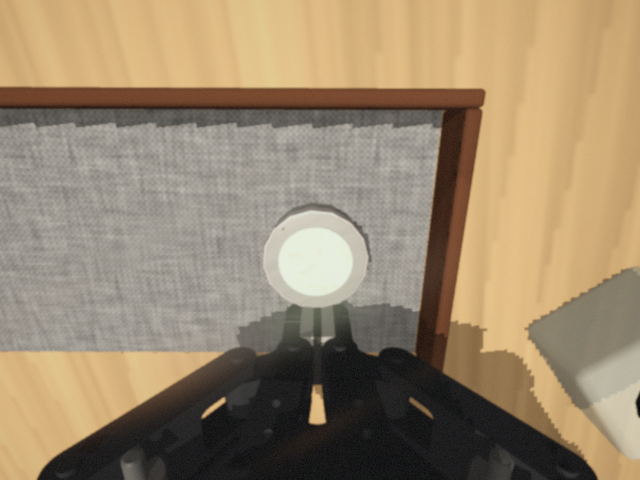

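Tin 1 lies at about (59, -66) mm in the tray, in the picture at (315,260) on the felt. I'll back off, lift, and go behind the middle tin at (-313, 3).

```bash
python3 -m handwheel '{"gripper":[1,1,1,1,1,1,1,1,1,1],"linear":[[-0.012,0,0],[-0.02,0,-0.01],[-0.025,-0.005,-0.025],[-0.03,-0.008,-0.025],[-0.035,-0.008,-0.02],[-0.04,-0.008,-0.01],[-0.04,-0.008,0],[-0.04,-0.008,0],[-0.04,-0.008,0],[-0.03,-0.008,0]],"delta_rot":[[0,0,0],[0,0,0],[0,0,0],[0,0,0],[0,0,0],[0,0,0],[0,0,0],[0,0,0],[0,0,0],[0,0,0]]}' 20
python3 - <<'E'
from h import *
st();tins('top')
E
```

```text
t: 12.12
ee_pos: [0.531, -0.1636, 0.0719]
ee_rot: [[0.124, 0.992, -0.0], [0.992, -0.124, -0.004], [-0.004, 0.0, -1.0]]
ft_force: [0.7, -1.2, 0.0]
finger_gap: -0.0
t 12.12 tray(mm) -297.4 -1.2 z 71.9 FIXROT 0.0 0.2 -0.1 F [ 0.7 -1.2  0. ]
  blob 165 [239. 208.] tray mm [ 58.5 -65.7]
  blob 183 [402. 298.] tray mm [-289.5   83.1]
```

```bash
python3 -m handwheel '{"gripper":[1,1,1,1,1,1,1,1,1,1],"linear":[[-0.03,-0.002,0],[-0.03,-0.001,0],[-0.014,0,0],[0,0,0.01],[0,0,0.02],[0,0,0.02],[0,0,0.015],[0,0,0.005],[0,0,0],[0,0,0]],"delta_rot":[[0,0,0],[0,0,0],[0,0,0],[0,0,0],[0,0,0],[0,0,0],[0,0,0],[0,0,0],[0,0,0],[0,0,0]]}' 20
python3 - <<'E'
from h import *
st();tins('top');tins(save='w9')
E
```

```text
t: 13.0
ee_pos: [0.5044, -0.2588, -0.0018]
ee_rot: [[0.155, 0.988, -0.005], [0.988, -0.155, -0.013], [-0.014, -0.003, -1.0]]
ft_force: [0.3, 0.5, 1.2]
finger_gap: -0.0
t 13.00 tray(mm) -395.1 13.6 z -1.8 FIXROT -0.2 0.8 -1.9 F [0.3 0.5 1.2]
  blob 165 [239. 208.] tray mm [ 58.5 -65.7]
  blob 179 [418. 260.] tray mm [-314.6    3.1]
  blob 189 [402. 298.] tray mm [-289.3   83.4]
  blob 7309 [134.  68.] tray mm [-287.2   79.2]
  blob 6958 [328. 128.] tray mm [-311.5    5.4]
```

View pics/w9.png

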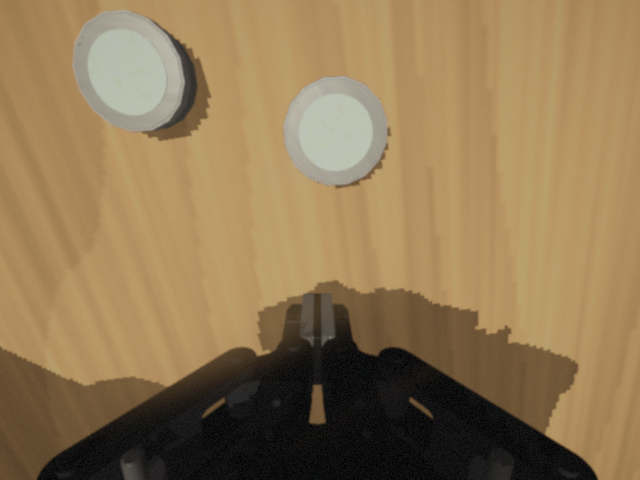

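```bash
python3 -m handwheel '{"gripper":[1,1,1,1,1,1],"linear":[[0.01,0.006,0.005],[0.005,0.0045,0.006],[0,0,0.005],[0,0,0.002],[0,0,0],[0,0,0]],"delta_rot":[[-0.2,0.8,-1.9],[0,0,0],[0,0,0],[0,0,0],[0,0,0],[0,0,0]]}' 20
python3 - <<'E'
from h import *
st();tins();ahead()
E
```

```text
t: 13.6
ee_pos: [0.5222, -0.2436, -0.0181]
ee_rot: [[0.116, 0.993, 0.008], [0.993, -0.116, -0.001], [0.0, 0.008, -1.0]]
ft_force: [-0.1, -0.3, -0.0]
finger_gap: -0.0001
t 13.60 tray(mm) -377.9 -2.2 z -18.1 FIXROT 0.4 -0.0 0.3 F [-0.1 -0.3 -0. ]
  blob 6066 [ 78. 109.] tray mm [-288.2   82.5]
  blob 471 [122.  93.] tray mm [-282.9   65.9]
  blob 7139 [299. 172.] tray mm [-309.8    4.5]
  tin front -313.0 -> cx -334.5; y -17.9..23.0 cy 2.6 (tool y -2.1, off 4.6)
```

```bash
python3 -m handwheel '{"gripper":[1,1,1,1,1,1,1,1,1,1],"linear":[[0,-0.0045,0.002],[0,0,0],[0.007,0,0],[0.006,0,0],[0.006,0,0],[0.006,0,0],[0.006,0,0],[0.006,0,0],[0.006,0,0],[0.006,0,0]],"delta_rot":[[0.4,0,0.3],[0,0,0],[0,0,0],[0,0,0],[0,0,0],[0,0,0],[0,0,0],[0,0,0],[0,0,0],[0,0,0]]}' 20
python3 - <<'E'
from h import *
st();tins();ahead()
E
```

```text
t: 14.53
ee_pos: [0.5236, -0.191, -0.0194]
ee_rot: [[0.124, 0.992, 0.001], [0.992, -0.124, -0.001], [-0.001, 0.001, -1.0]]
ft_force: [0.1, 0.7, -0.7]
finger_gap: -0.0003
t 14.53 tray(mm) -325.5 2.9 z -19.4 FIXROT 0.1 0.1 -0.1 F [ 0.1  0.7 -0.7]
  blob 4437 [314. 256.] tray mm [-291.     3.2]
  blob 4056 [118. 250.] tray mm [-288.4   82.5]
  tin front -269.9 -> cx -291.4; y -17.9..22.9 cy 2.5 (tool y 2.8, off -0.3)
```

```bash
python3 -m handwheel '{"gripper":[1,1,1,1,1,1,1,1,1,1],"linear":[[0.006,0,0],[0.009,0,0],[0.01,0,0],[0.01,0,0],[0.01,0,0],[0.01,0,0],[0.01,0,0],[0.01,0,0],[0.01,0,0],[0.009,0,0]],"delta_rot":[[0,0,0],[0,0,0],[0,0,0],[0,0,0],[0,0,0],[0,0,0],[0,0,0],[0,0,0],[0,0,0],[0,0,0]]}' 20
python3 - <<'E'
from h import *
st();ahead()
E
```

```text
t: 15.47
ee_pos: [0.5363, -0.089, -0.0194]
ee_rot: [[0.125, 0.992, 0.001], [0.992, -0.125, -0.002], [-0.001, 0.001, -1.0]]
ft_force: [0.9, -0.8, 0.1]
finger_gap: -0.0004
t 15.47 tray(mm) -222.8 2.8 z -19.4 FIXROT 0.1 0.1 -0.2 F [ 0.9 -0.8  0.1]
  tin front -169.0 -> cx -190.5; y -17.9..22.8 cy 2.4 (tool y 2.8, off -0.4)
```

```bash
python3 -m handwheel '{"gripper":[1,1,1,1,1,1,1,1,1,1],"linear":[[0.006,0.0005,0],[0.009,0,0],[0.01,0,0],[0.01,0,0],[0.01,0,0],[0.01,0,0],[0.01,0,0],[0.01,0,0],[0.01,0,0],[0.009,0,0]],"delta_rot":[[0.1,0,-0.2],[0,0,0],[0,0,0],[0,0,0],[0,0,0],[0,0,0],[0,0,0],[0,0,0],[0,0,0],[0,0,0]]}' 20
python3 - <<'E'
from h import *
st();ahead()
E
python3 -m handwheel '{"gripper":[1,1,1,1,1,1,1,1,1,1],"linear":[[0.008,0,0],[0.009,0,0],[0.01,0,0],[0.01,0,0],[0.01,0,0],[0.01,0,0],[0.01,0,0],[0.01,0,0],[0.01,0,0],[0.009,0,0]],"delta_rot":[[0,0,0],[0,0,0],[0,0,0],[0,0,0],[0,0,0],[0,0,0],[0,0,0],[0,0,0],[0,0,0],[0,0,0]]}' 20
python3 - <<'E'
from h import *
st();ahead()
E
```

```text
t: 16.35
ee_pos: [0.5494, 0.0147, -0.0194]
ee_rot: [[0.121, 0.993, -0.001], [0.993, -0.121, -0.001], [-0.001, -0.0, -1.0]]
ft_force: [0.4, -0.5, -0.0]
finger_gap: -0.0002
t 16.35 tray(mm) -118.2 2.5 z -19.4 FIXROT -0.0 0.1 0.1 F [ 0.4 -0.5 -0. ]
  tin front -64.5 -> cx -86.0; y -18.0..22.8 cy 2.4 (tool y 2.5, off -0.0)
t: 17.23
ee_pos: [0.5619, 0.1209, -0.0195]
ee_rot: [[0.121, 0.993, -0.001], [0.993, -0.121, -0.001], [-0.001, -0.001, -1.0]]
ft_force: [0.5, 0.1, -0.4]
finger_gap: 0.0
t 17.23 tray(mm) -11.2 3.0 z -19.5 FIXROT -0.0 0.0 0.1 F [ 0.5  0.1 -0.4]
  tin front 42.4 -> cx 20.9; y -17.6..23.2 cy 2.8 (tool y 3.0, off -0.2)
```

Now 37 mm more, then back off and lift.

```bash
python3 -m handwheel '{"gripper":[1,1,1,1,1,1],"linear":[[0.008,0,0],[0.008,0,0],[0.008,0,0],[0.006,0,0],[0.004,0,0],[0,0,0]],"delta_rot":[[0,0,0],[0,0,0],[0,0,0],[0,0,0],[0,0,0],[0,0,0]]}' 20
python3 - <<'E'
from h import *
st();ahead()
E
python3 -m handwheel '{"gripper":[1,1,1,1,1,1,1,1,1,1],"linear":[[-0.012,0,0],[-0.02,0,-0.01],[-0.025,-0.005,-0.025],[-0.03,-0.008,-0.025],[-0.035,-0.008,-0.02],[-0.04,-0.008,-0.01],[-0.04,-0.008,0],[-0.04,-0.008,0],[-0.04,-0.008,0],[-0.03,-0.008,0]],"delta_rot":[[0,0,0],[0,0,0],[0,0,0],[0,0,0],[0,0,0],[0,0,0],[0,0,0],[0,0,0],[0,0,0],[0,0,0]]}' 20
python3 - <<'E'
from h import *
st();tins('top');tins(save='w10')
E
```

```text
t: 17.78
ee_pos: [0.5661, 0.1617, -0.0196]
ee_rot: [[0.117, 0.993, -0.001], [0.993, -0.117, 0.001], [0.001, -0.001, -1.0]]
ft_force: [-0.5, -0.9, -0.9]
finger_gap: -0.0002
t 17.78 tray(mm) 29.8 3.9 z -19.6 FIXROT -0.1 -0.1 0.3 F [-0.5 -0.9 -0.9]
  tin front 83.4 -> cx 61.9; y -17.1..23.6 cy 3.3 (tool y 3.9, off -0.6)
t: 18.67
ee_pos: [0.4646, -0.1515, 0.0731]
ee_rot: [[0.115, 0.993, 0.0], [0.993, -0.115, -0.001], [-0.001, 0.001, -1.0]]
ft_force: [0.5, -0.2, 0.1]
finger_gap: 0.0002
t 18.67 tray(mm) -293.5 66.3 z 73.1 FIXROT 0.0 0.0 0.4 F [ 0.5 -0.2  0.1]
  blob 165 [239. 208.] tray mm [ 58.5 -65.7]
  blob 193 [234. 242.] tray mm [61.3  5. ]
  blob 340 [525. 259.] tray mm [-530.5  -20.8]
  blob 95 [399. 299.] tray mm [-283.7   84.7]
  blob 2290 [294. 232.] tray mm [-286.    83.3]
```

```bash
python3 -m handwheel '{"gripper":[1,1,1,1,1,1,1,1,1],"linear":[[-0.03,-0.008,0],[-0.025,-0.004,0],[-0.005,0,0],[0,0,0.01],[0,0,0.02],[0,0,0.02],[0,0,0.015],[0,0,0.005],[0,0,0]],"delta_rot":[[0,0,0.4],[0,0,0],[0,0,0],[0,0,0],[0,0,0],[0,0,0],[0,0,0],[0,0,0],[0,0,0]]}' 20
python3 - <<'E'
from h import *
st();tins()
E
```

```text
t: 19.52
ee_pos: [0.4393, -0.2174, -0.0013]
ee_rot: [[0.138, 0.99, 0.001], [0.99, -0.138, -0.003], [-0.003, 0.001, -1.0]]
ft_force: [0.3, 0.1, 0.1]
finger_gap: -0.0002
t 19.52 tray(mm) -362.0 83.3 z -1.3 FIXROT 0.1 0.2 -0.9 F [0.3 0.1 0.1]
  blob 7016 [310. 149.] tray mm [-286.8   84.3]
```

```bash
python3 -m handwheel '{"gripper":[1,1,1,1,1,1],"linear":[[0,0,0.005],[0,0,0.006],[0,0,0.005],[0,0,0.002],[0,0,0],[0,0,0]],"delta_rot":[[0.1,0.2,-0.9],[0,0,0],[0,0,0],[0,0,0],[0,0,0],[0,0,0]]}' 20
python3 - <<'E'
from h import *
st();tins(save='w11');ahead()
E
```

```text
t: 20.07
ee_pos: [0.442, -0.2168, -0.018]
ee_rot: [[0.119, 0.993, 0.004], [0.993, -0.119, -0.001], [-0.0, 0.004, -1.0]]
ft_force: [0.1, 0.0, -0.6]
finger_gap: -0.0002
t 20.07 tray(mm) -361.1 80.7 z -18.0 FIXROT 0.2 0.0 0.2 F [ 0.1  0.  -0.6]
  blob 8073 [304. 153.] tray mm [-286.1   85. ]
  tin front -296.2 -> cx -317.7; y 64.0..101.0 cy 82.5 (tool y 80.6, off 1.9)
```

View pics/w11.png

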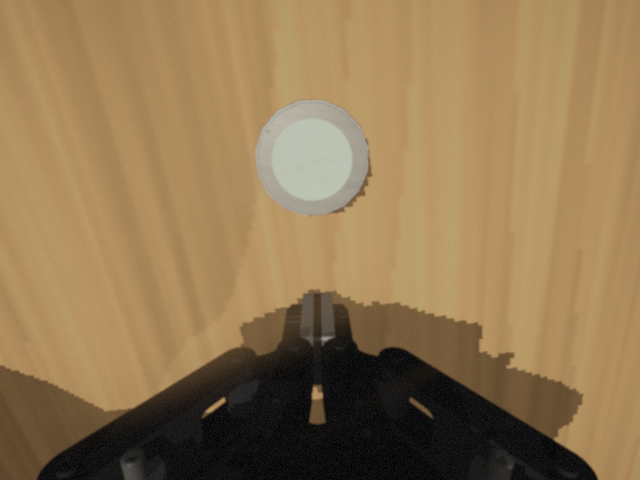

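```bash
python3 -m handwheel '{"gripper":[1,1,1,1,1,1,1,1,1,1],"linear":[[0.006,-0.0018,0.0015],[0.008,0,0],[0.006,0,0],[0.006,0,0],[0.006,0,0],[0.006,0,0],[0.006,0,0],[0.006,0,0],[0.006,0,0],[0.006,0,0]],"delta_rot":[[0.2,0,0.2],[0,0,0],[0,0,0],[0,0,0],[0,0,0],[0,0,0],[0,0,0],[0,0,0],[0,0,0],[0,0,0]]}' 20
python3 - <<'E'
from h import *
st();tins();ahead()
E
```

```text
t: 21.0
ee_pos: [0.4489, -0.149, -0.0187]
ee_rot: [[0.123, 0.992, 0.002], [0.992, -0.123, -0.001], [-0.001, 0.002, -1.0]]
ft_force: [0.2, 0.2, -0.1]
finger_gap: 0.0003
t 21.00 tray(mm) -293.0 82.1 z -18.7 FIXROT 0.1 0.1 -0.0 F [ 0.2  0.2 -0.1]
  blob 4168 [313. 258.] tray mm [-259.5   82.9]
  tin front -237.7 -> cx -259.2; y 62.1..102.8 cy 82.5 (tool y 82.1, off 0.4)
```

```bash
python3 -m handwheel '{"gripper":[1,1,1,1,1,1,1,1,1,1],"linear":[[0.006,-0.0004,0],[0.009,0,0],[0.01,0,0],[0.01,0,0],[0.01,0,0],[0.01,0,0],[0.01,0,0],[0.01,0,0],[0.01,0,0],[0.009,0,0]],"delta_rot":[[0,0,0],[0,0,0],[0,0,0],[0,0,0],[0,0,0],[0,0,0],[0,0,0],[0,0,0],[0,0,0],[0,0,0]]}' 20
python3 - <<'E'
from h import *
st();ahead()
E
python3 -m handwheel '{"gripper":[1,1,1,1,1,1,1,1,1,1],"linear":[[0.008,0,0],[0.009,0,0],[0.01,0,0],[0.01,0,0],[0.01,0,0],[0.01,0,0],[0.01,0,0],[0.01,0,0],[0.01,0,0],[0.009,0,0]],"delta_rot":[[0,0,0],[0,0,0],[0,0,0],[0,0,0],[0,0,0],[0,0,0],[0,0,0],[0,0,0],[0,0,0],[0,0,0]]}' 20
python3 - <<'E'
from h import *
st();ahead()
E
```

```text
t: 21.93
ee_pos: [0.4607, -0.0466, -0.0187]
ee_rot: [[0.123, 0.992, 0.002], [0.992, -0.123, -0.001], [-0.001, 0.002, -1.0]]
ft_force: [-0.8, -0.3, 0.2]
finger_gap: -0.0001
t 21.93 tray(mm) -189.9 83.0 z -18.7 FIXROT 0.1 0.1 -0.1 F [-0.8 -0.3  0.2]
  tin front -136.2 -> cx -157.7; y 62.6..103.4 cy 83.0 (tool y 83.0, off 0.0)
t: 22.82
ee_pos: [0.473, 0.0577, -0.0187]
ee_rot: [[0.125, 0.992, 0.002], [0.992, -0.125, -0.002], [-0.001, 0.002, -1.0]]
ft_force: [0.3, -0.1, 0.6]
finger_gap: 0.0001
t 22.82 tray(mm) -84.9 83.5 z -18.7 FIXROT 0.1 0.1 -0.2 F [ 0.3 -0.1  0.6]
  tin front -31.2 -> cx -52.7; y 63.1..103.9 cy 83.5 (tool y 83.5, off -0.0)
```

```bash
python3 -m handwheel '{"gripper":[1,1,1,1,1,1],"linear":[[0.006,0.001,0],[0.008,0,0],[0.009,0,0],[0.008,0,0],[0.008,0,0],[0.006,0,0]],"delta_rot":[[0,0,-0.2],[0,0,0],[0,0,0],[0,0,0],[0,0,0],[0,0,0]]}' 20
python3 - <<'E'
from h import *
st();ahead();tins(save='w12')
E
```

```text
t: 23.37
ee_pos: [0.4801, 0.1073, -0.0188]
ee_rot: [[0.121, 0.993, 0.002], [0.993, -0.121, -0.001], [-0.001, 0.002, -1.0]]
ft_force: [-0.3, -0.7, -0.2]
finger_gap: 0.0001
t 23.37 tray(mm) -34.8 82.6 z -18.8 FIXROT 0.1 0.1 0.1 F [-0.3 -0.7 -0.2]
  tin front 18.9 -> cx -2.6; y 62.7..103.4 cy 83.1 (tool y 82.6, off 0.5)
  blob 9850 [536.  95.] tray mm [61.7  5.5]
  blob 7570 [315. 256.] tray mm [ 0.8 83. ]
```

View pics/w12.png

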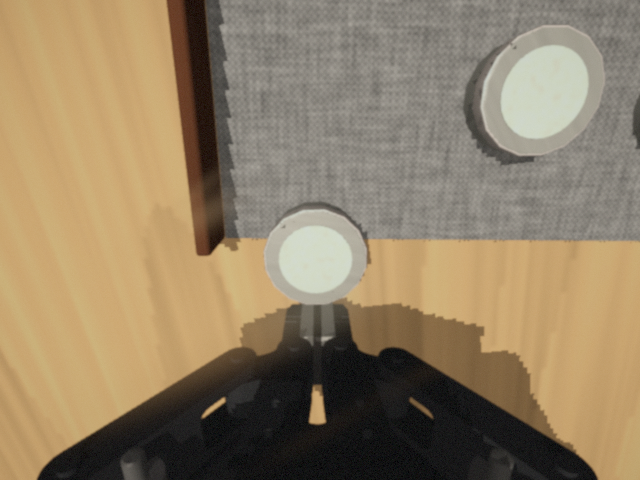

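Run:
```python
from h import *
s=r.read_state();c=r.get_calibration('wrist');im,d=r.camera('wrist')
v,u=np.mgrid[0:480,0:640]
P=np.stack([(u-c['cx'])/c['fx']*d,-(v-c['cy'])/c['fy']*d,-d],-1)
M=c['camera_from_world'];W=(P-M[:3,3])@M[:3,:3]
a,b=tr(s['ee_pos']);T=np.stack([(W[...,:2]-O)@X-a,(W[...,:2]-O)@Y-b],-1)*1000
g=(d>0)&(v>300)&(W[...,2]>.024)
for lo in range(-60,60,10):
    k=g&(T[...,1]>lo)&(T[...,1]<lo+10)
    if k.sum()>20: print(lo,'min z mm',np.percentile(W[...,2][k],1)*1000)
```

```text
-60 min z mm 76.33906977491145
-50 min z mm 65.15850367483462
-40 min z mm 53.351757154759916
-30 min z mm 48.48755489113817
-20 min z mm 27.85223371731053
-10 min z mm 25.900854790459277
0 min z mm 26.069064841532292
10 min z mm 28.03944860119105
20 min z mm 48.76055572927099
30 min z mm 53.77186056831224
40 min z mm 65.80977175699269
50 min z mm 76.87875129328171
```

Linkage at that side is at least 50 mm high, so it clears the 24 mm wall easily.

```bash
python3 -m handwheel '{"gripper":[1,1,1,1,1,1,1,1,1],"linear":[[0.006,0,0],[0.008,0,0],[0.009,0,0],[0.009,0,0],[0.008,0,0],[0.007,0,0],[0.005,0,0],[0.004,0,0],[0,0,0]],"delta_rot":[[0,0,0],[0,0,0],[0,0,0],[0,0,0],[0,0,0],[0,0,0],[0,0,0],[0,0,0],[0,0,0]]}' 20
python3 - <<'E'
from h import *
st();ahead()
E
```

```text
t: 24.27
ee_pos: [0.4873, 0.1677, -0.0192]
ee_rot: [[0.122, 0.993, 0.001], [0.993, -0.122, -0.002], [-0.002, 0.002, -1.0]]
ft_force: [-0.9, -0.2, -0.9]
finger_gap: -0.0001
t 24.27 tray(mm) 26.0 82.8 z -19.2 FIXROT 0.1 0.1 0.0 F [-0.9 -0.2 -0.9]
  tin front 79.7 -> cx 58.2; y 62.8..103.5 cy 83.2 (tool y 82.8, off 0.4)
```

Tin 2 is at (58, 83). I'll back out, lift clear, and then do a full check.

```bash
python3 -m handwheel '{"gripper":[1,1,1,1,1,1,1,1,1,1],"linear":[[-0.012,0,0],[-0.02,0,-0.01],[-0.025,0,-0.025],[-0.03,0,-0.03],[-0.035,0,-0.03],[-0.04,0,-0.02],[-0.04,0,0],[-0.04,0,0],[-0.02,0,0],[0,0,0]],"delta_rot":[[0,0,0],[0,0,0],[0,0,0],[0,0,0],[0,0,0],[0,0,0],[0,0,0],[0,0,0],[0,0,0],[0,0,0]]}' 20
python3 - <<'E'
from h import *
st();tins('top',save='b9');tins('scene',save='s9')
c=r.get_calibration('top')
for lab,z in [('ink_jar',.046),('carton',.022),('bell',.04),('square_bottle',.055),('notebook',.015)]:
    for o in r.cut_out('top',lab)[:1]:
        v,u=np.nonzero(o['pixels']);print(lab,round(o['score'],2),u.mean().round(1),v.mean().round(1),px2w(c,u.mean(),v.mean(),z).round(4))
E
```

```text
t: 25.15
ee_pos: [0.4498, -0.1054, 0.0956]
ee_rot: [[0.126, 0.992, 0.001], [0.992, -0.126, -0.006], [-0.006, 0.001, -1.0]]
ft_force: [-0.3, 0.1, 0.6]
finger_gap: -0.0001
t 25.15 tray(mm) -249.6 86.6 z 95.6 FIXROT 0.1 0.3 -0.2 F [-0.3  0.1  0.6]
  blob 164 [239. 208.] tray mm [ 58.6 -65.7]
  blob 178 [234. 242.] tray mm [61.2  4.1]
  blob 357 [525. 260.] tray mm [-529.8  -19.4]
  blob 247 [232. 282.] tray mm [56.5 85.3]
ink_jar 0.8 385.7 186.1 [ 0.6727 -0.1162  0.046 ]
carton 0.95 522.7 258.8 [ 0.5223 -0.3905  0.022 ]
bell 0.96 528.2 319.3 [ 0.4029 -0.388   0.04  ]
square_bottle 0.87 270.4 142.4 [0.7647 0.112  0.055 ]
notebook 0.82 137.2 265.3 [0.5266 0.3931 0.015 ]
```

View pics/b9.png

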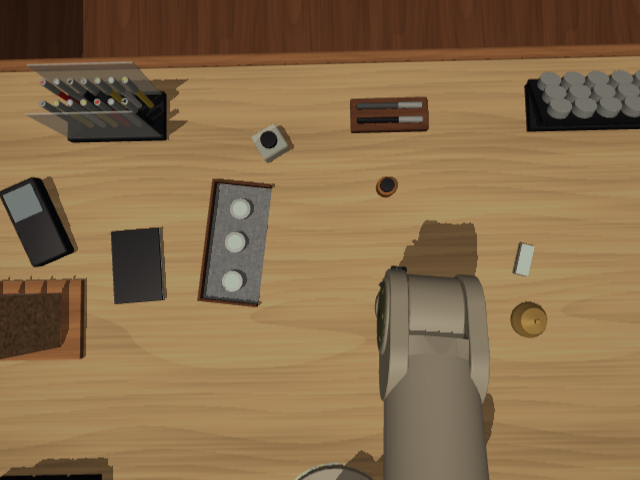

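View pics/s9.png

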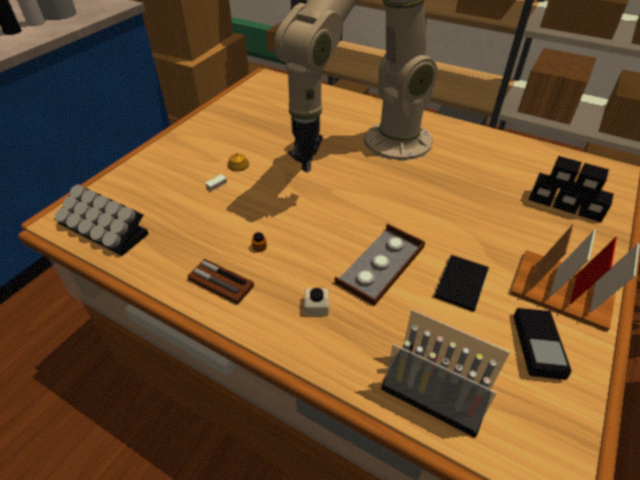

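All three tins are inside the tray at (239,208), (234,242) and (232,282). The jar and the other bystanders haven't moved, and the arm is clear. I'm handing in.

```bash
python3 -c "
from plant import r
print(r.close_job())"
```

```text
the job is handed in; nothing more can be done
None
```

All three nib tins are swept into the tray and the job is handed in at about 25 s of the 66 s allowed. I pushed each one straight along the tray's axis with closed fingers, at about 0.12 m/s.

- **Tins:** in the last pictures they lie flat on the felt at tray x/y of about (59, −66), (61, 4) and (57, 85) mm. All are well inside the limits of 18–115 mm and ±120 mm.
- **Bystanders:** the ink jar, carton and square bottle measured within 2 mm of where they started. The bell and notebook have no starting measurement to compare with, but look unmoved in the pictures.
- **Robot:** the arm was lifted clear and touching nothing when I handed in. Every wrist force reading I took stayed under about 2 N; I did not read finger-to-tin force directly.

**Disagreement found:** the reported TCP height was about 26 mm lower than the real fingertips, which I confirmed with depth from the scene and wrist cameras. Because of it, my first sweep passed over the first tin without touching it. After that I set the broom height from wrist-camera depth instead, about 5–6 mm above the counter, which meant commanding a TCP height near −20 mm.

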